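Sort pressed cans into the bundling rack and hold its spring gate at the mark

TASK

Stand the three pressed cans in the rack's rows by size, flat on the rack's floor: the two wide ones in the wide row, the slim one in the narrow row. Then pull the rack's spring gate out by its handle until its pointer lines up with the steel mark, and keep holding it there so I can get the tying strap round the rows: finish still holding the gate, do not let go. Leave the other things on the bench where they are.

Things in the scene. Friction and masses are not known exactly. Their poses are not given: they have to be found in the camera images.
- rack: Fixed plywood bundling rack on the bench, two open-topped rows side by side. Origin: on the bench, middle of the part with the rows; x runs along the rows away from the gate, y left when looking along x, z up. Floor board 3 mm thick, 170 wide; end wall at x = +73, 22 high. The board goes on, 250 wide, to x = -176 under the gate.
- wide_row (a point): Centre of the wide row's floor, 3 mm above the bench, at rack y = +45. The row is a straight trough along rack x, 140 long, 68 wide, side walls and the broad rib (34 wide, between the two rows) 11 mm above the bench; it takes both wide cans one behind the other.
- narrow_row (a point): Centre of the narrow row's floor, 3 mm above the bench, at rack y = -51. Like the wide row, 140 long but 56 wide: a wide can does not go in.
- wide_a: Can pressed end-on into a flat round puck, 60 mm across, 34 mm high, 18 g, standing on its flat base. Origin: centre of the underside. Belongs in the wide row, which holds two.
- wide_b: Same as wide_a: 60 mm across, 34 mm high.
- slim: Look-alike pressed can of a slimmer kind, 48 mm across, 34 mm high, 18 g. Origin: centre of the underside. Belongs in the narrow row.
- gate (a joint): Travel of the spring gate in m: 0 = shut against the row ends (start), grows as it is pulled straight out along the rack's -x, stop at 0.080. A spring shuts it again when let go: about 4.5 N shut, plus 0.9 N per 10 mm. The gate is an aluminium plate 164 wide, its top 29 mm above the bench.
- gate_handle (a point): Centre of the gate's wooden handle, a block 14 mm thick along the pull (rack x), 56 wide (rack y), 34 high, with its top 82 mm above the bench and its underside 48 mm; nothing beside it is higher than 50 mm. Moves with the gate; axes as the rack's.
- gate_pointer (a point): Tip of the small pointer bar (4 mm wide along rack x) at the -y end of the gate, 10 mm above the bench; axes as the rack's.
- mark: The mark: a fixed steel clip on the board at rack y = -113 with a thin upright dark steel fin, 4 mm thick along rack x, 18 wide, top 17 mm above the bench. Origin: centre of its underside; axes as the rack's. The gate is at the mark when pointer and fin have the same rack x (the pointer passes beside the fin, not touching). 40 to 62 mm out from the shut position, different each time.
- wood_block: Bystander: a plain wooden block 70 x 110 x 45 (mm); origin at the centre of its underside.
- tongs: Bystander: steel tongs lying flat, about 225 long, 70 wide, 10 high; origin between the arms, near mid length (mm).
- flat_can: Bystander: a can trodden flat sideways, about 150 x 96 x 8, lying on the bench (not one of the pressed cans) (mm); origin at the centre of its underside.
- mug: Bystander: a white mug, 80 across, 85 high (mm); origin at the centre of its underside.
- bottle: Bystander: a green glass bottle, 60 across, 210 high (mm); origin at the centre of its underside.
- jar: Bystander: an amber jar with a lid, 84 across, 130 high (mm); origin at the centre of its underside.

How it is judged (in metres and radians):
On the way, in this order (a step that is already met when the one before it is completed fails the run):
1. all three pressed cans stand in their matching rows, released (x of wide_a in the frame of rack between -0.052 and 0.052 m and y of wide_a in the frame of rack between 0.036 and 0.054 m and z of wide_a in the frame of rack between -0.003 and 0.0075 m and angle between each of wide_a, wide_b, slim's own z axis and vertical below 0.12 rad and linear speed of each of wide_a, wide_b, slim below 0.03 m/s and contact force between the fingers and wide_a below 0.1 N and x of wide_b in the frame of rack between -0.052 and 0.052 m and y of wide_b in the frame of rack between 0.036 and 0.054 m and z of wide_b in the frame of rack between -0.003 and 0.0075 m and contact force between the fingers and wide_b below 0.1 N and x of slim in the frame of rack between -0.052 and 0.052 m and y of slim in the frame of rack between -0.06 and -0.042 m and z of slim in the frame of rack between -0.003 and 0.0075 m and contact force between the fingers and slim below 0.1 N), for 0.2 s.
2. the gate is held at the mark by the fingers (x of gate_pointer in the frame of mark between -0.005 and 0.005 m and contact force between the fingers and gate above 2 N), for 1 s.
At the end, for the whole second after the job is handed in: All three pressed cans stand still, released, in their matching rows (within 9 mm of the centre line, 52 mm of mid row, flat on the floor within 4.5 mm, tilt under 0.12 rad); the fingers hold the gate steady (over 2 N), pointer within 5 mm of the mark; bystanders in place (all of step 1 and all of step 2 and velocity of joint gate between -0.01 and 0.01 m/s); the arm keeps its last pose, push and grip.
It fails at once if a bystander is moved more than 30 mm (distance of any of wood_block, tongs, flat_can, mug, bottle, jar from where it was at the start of the episode above 0.03 m).
It also fails if it takes over 72 s, if anything falls off the work surface, if the arm or the gripper's body presses on something with over 40 N, if the wrist force passes 120 N, or if a joint passes its speed limit or range.

ROBOT

A 6-joint arm with a two-finger parallel gripper is mounted at the origin on the work surface. World frame = base frame: x ahead of the robot, y to its left, z up, the work surface at z = 0. Lengths are in mm, angles in rad, forces in N, time in s.
With the tool pointing down it reaches from about 275 to 1000 mm from the base axis. Payload 8.4 kg.
Tool frame: the origin (TCP) lies at the centre of the arm's flange, where the gripper is bolted on; the fingertips stand 173 mm ahead of it and the grasp point (between the pads) lies 155 mm ahead of it; z points along the fingers, y is the direction in which the jaws open and shut (so a half turn about z gives the same grasp; the last joint's range is limited). The gripper opens to 85 mm and grips with 20 to 120 N. Pads are 22 mm wide; open, the fingers measure 114 mm over their backs; the gripper's body (76 mm by 85 mm) begins 54 mm behind the grasp point. The pads swing forward as they close: fully open they stand 13 mm farther back than shut.
Start: joints at [-0.002, 0.353, 1.633, -0, 1.155, -0.002], TCP at [625.004, -0, 404.681] pointing down, gripper open.
Joint ranges: [-2.63, 2.63], [-0.92, 2.1], [0.06, 2.66], [-1.3, 4.44], [0, 2.69], [-3.02, 3.02]. Speed limits (rad/s): [2.22, 2.22, 2.79, 3.14, 3.14, 3.14].

INTERFACE

Orientations are given as [roll, pitch, yaw] about the fixed x, y, z axes, in that order (R = Rz(yaw) Ry(pitch) Rx(roll)).
In Python, from rig import sense, grab_frame, camera_model, sign_off gives the robot as it stands. The module is installed in compiled form; this text tells all that it offers.
- The arm moves only by the tool step_arm, never from a script. Its argument "commands" is a list of rows, each a list of 3 entries, a list of its own where there are three numbers: the shift along the tool's x, y, z in mm, then the turn about the tool's z in rad, then the opening, from 0 (shut) to 1 (fully open). A call has 1 to 20 rows; each row shifts and turns the pose as measured when the row begins, along the tool's axes as they then stand; what a row does not reach is not made up. A row lasts 1/8 s, in which the tool goes at most 62.5 mm and 10.7 degrees, less where a joint would pass 70% of its speed; a pose out of reach is approached as far as the arm can. A call with a gripper value outside its range is refused whole. The fingers move at their own pace and stop on an object; "force" is the grip in N (left out, the last holds). Time passes only in rows, so rows that do not move let the fingers close. It gives the time, the measured TCP pose, the force and the opening at its end, in the units of the state.
- sense(): the state, without advancing time (a new reading comes with each control period).
- grab_frame(name): name is "scene" or "side" or "wrist"; returns the picture (400x640x3 uint8, blue, green, red); there is no depth.
- camera_model(name): a dict with "fx", "fy", "cx", "cy" (pixels), "R" (3x3) and "t" (3): a world point X has camera coordinates R X + t. Camera axes: x right, y down, z forward; pixel columns grow to the right and rows downward; lengths in mm; the calibration is good to about 2 mm. A picture is of the moment at which its call begins: read the wrist's pose just before it. camera_model takes no time and is no camera call; for the wrist camera it gives the pose at the moment of the call.
- sign_off(): hands the job in, once; it reports no verdict.
The state is a dict: "clock": time; "qpos": joint angles; "qvel": joint speeds; "joint_efforts": joint torques, N m; "eef_pos": TCP position; "tcp_rot": TCP orientation; "contact_force": force on the tool from outside, world axes, zero at the start; "wrist_torque": the same for the moment, N m; "opening": opening from 0.0 (shut) to 1.0 (fully open).
Only numpy, scipy, OpenCV 4.12 (cv2) and the standard library are available. Lean on these libraries where they do the work, as an engineer would, in place of code of your own. Each camera call takes 0.05 s, during which the arm holds its last target. There are 200 camera calls.

## Working session

There is one attempt and no reset: what is moved stays moved. The work goes in short steps, Python scripts to look and compute and a tool call to move; the robot and the scene stay as the last step left them, time stands still between calls to the robot, and variables do not carry over. Pictures are saved under pics/ and viewed, about 8 in all and at most 12, crops included, and the job is handed in when it is done.

Besides the shell and the picture viewer there is one more tool, called after "Request:" as a command line: name --argument value ..., lists and objects as JSON in quotes. step_arm: Moves the arm, as the interface text tells. Its arguments: {"type":"object","properties":{"commands":{"type":"array","items":{"type":"array"}},"force":{"type":"number"}},"required":["commands"]}

```bash
mkdir -p pics; python3 - <<'E'
from rig import *
import cv2,numpy as np
s=sense();print(s)
for n in ("scene","side","wrist"):
    f=grab_frame(n);cv2.imwrite(f"pics/{n}0.png",f)
    m=camera_model(n);print(n,m)
a=cv2.imread("pics/scene0.png");b=cv2.imread("pics/side0.png")
E
```

```text
{'clock': 0.0, 'qpos': array([-2.41747812e-03,  3.53669154e-01,  1.63415540e+00, -2.16963522e-06,
        1.15518329e+00, -2.39959494e-03]), 'qvel': array([-1.72863333e-03,  6.28093496e-04,  3.43970212e-04, -5.37466138e-04,
       -1.55818033e-05,  1.25409869e-03]), 'joint_efforts': array([-2.03471049e-03, -6.05236173e+01, -3.42063046e+01, -2.62302356e-04,
        9.48130677e-03,  3.61521288e-06]), 'eef_pos': array([ 6.24760915e+02, -1.06804505e-02,  4.03939285e+02]), 'tcp_rot': array([-3.14017746e+00, -1.41219941e-06,  1.57077932e+00]), 'contact_force': array([ 0.42045778, -0.28316303,  0.04267939]), 'wrist_torque': array([ 0.00981698, -0.03292373, -0.04312531]), 'opening': 0.9956163399224659}
scene {'fx': 407.4369663667984, 'fy': 407.4369663667984, 'cx': 313.20999658242255, 'cy': 205.72018826676864, 'R': array([[ 0.49993713,  0.86601259, -0.00922285],
       [ 0.73388848, -0.42927014, -0.52643598],
       [-0.45985929,  0.25641635, -0.85016475]]), 't': array([-284.02544695, -381.42954315, 1401.46606988])}
side {'fx': 432.2657792766206, 'fy': 432.2657792766206, 'cx': 314.6949386402619, 'cy': 194.57264180301956, 'R': array([[-0.99602799, -0.0866903 ,  0.02032313],
       [-0.06758464,  0.58746014, -0.80642601],
       [ 0.05797029, -0.80459641, -0.59098567]]), 't': array([ 557.12343936,  103.49274473, 1296.73876772])}
wrist {'fx': 352.2741833232634, 'fy': 352.2741833232634, 'cx': 323.462403181316, 'cy': 202.80725693629134, 'R': array([[ 9.99997462e-01, -1.00330276e-03, -2.01722032e-03],
       [-3.67391077e-04, -9.56002302e-01,  2.93358934e-01],
       [-2.22279510e-03, -2.93357448e-01, -9.56000244e-01]]), 't': array([-624.02367401,  -38.1129292 ,  379.32075737])}
```

View pics/scene0.png

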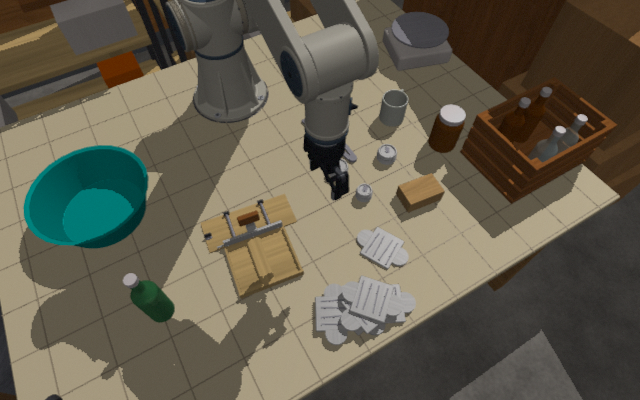

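View pics/side0.png

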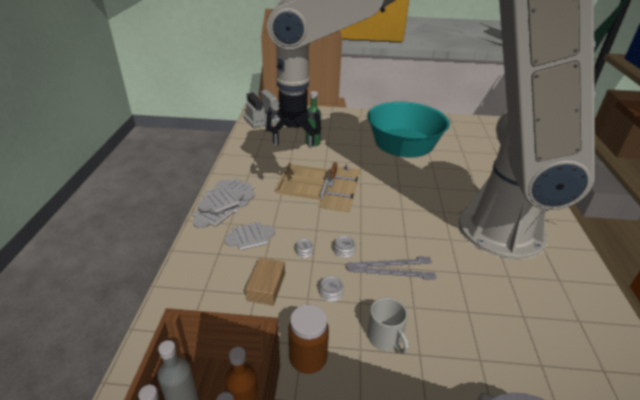

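The scene view shows the rack at about (255,245), with its handle at (247,218) and the gate facing the robot. There are cans at (363,193) and (386,154), and the third is hidden behind the gripper. The side view shows all three cans at (304,247), (344,246) and (331,288), the tongs at (390,268), the block at (265,280), and the rack at (318,185).

```bash
cat > h.py <<'E'
from rig import *
import cv2,numpy as np
def ray(m,uv,z):
    uv=np.atleast_2d(np.array(uv,float));R,t=m["R"],m["t"];c=-R.T@t
    d=np.c_[(uv[:,0]-m["cx"])/m["fx"],(uv[:,1]-m["cy"])/m["fy"],np.ones(len(uv))]@R
    return c+d*((z-c[2])/d[:,2])[:,None]
E
python3 - <<'E'
from h import *
np.set_printoptions(precision=1,suppress=True)
ms=camera_model("scene");md=camera_model("side");mw=camera_model("wrist")
for n,m in(("scene",ms),("side",md),("wrist",mw)): print(n,-m["R"].T@m["t"])
print("cans side",ray(md,[(304,244),(344,241),(331,284)],30))
print("cans scene",ray(ms,[(363,190),(386,151)],30))
print("rack scene end corners, board corners, handle top, ",ray(ms,[(240,297),(302,270)],10),ray(ms,[(201,219),(291,197)],3),ray(ms,[(247,215)],75))
print("others: block,flat,mug,jar,tongs tips",ray(md,[(265,275),(250,236)],20),ray(md,[(347,265),(430,260),(433,276)],5),ray(md,[(388,340),(309,360)],20))
print(ray(ms,[(386,246),(421,192)],20))
E
```

```text
scene [1066.4 -277.1  988.1]
side [ 486.7 1030.9  838.5]
wrist [624.9  74.2 372.6]
cans side [[575.3 161.4  30. ]
 [466.6 137.3  30. ]
 [493.6 297.9  30. ]]
cans scene [[574.  159.6  30. ]
 [491.  297.9  30. ]]
rack scene end corners, board corners, handle top,  [[ 676.5 -272.4   10. ]
 [ 691.3 -104.3   10. ]] [[ 413.  -272.7    3. ]
 [ 475.6  -20.5    3. ]] [[ 510.1 -164.8   75. ]]
others: block,flat,mug,jar,tongs tips [[662.8 276.3  20. ]
 [731.3 134.3  20. ]] [[455.  203.7   5. ]
 [230.  160.6   5. ]
 [229.7 219.6   5. ]] [[359.3 438.4  20. ]
 [527.9 504.5  20. ]]
[[747.2 117.8  20. ]
 [657.9 302.6  20. ]]
```

View pics/wrist0.png

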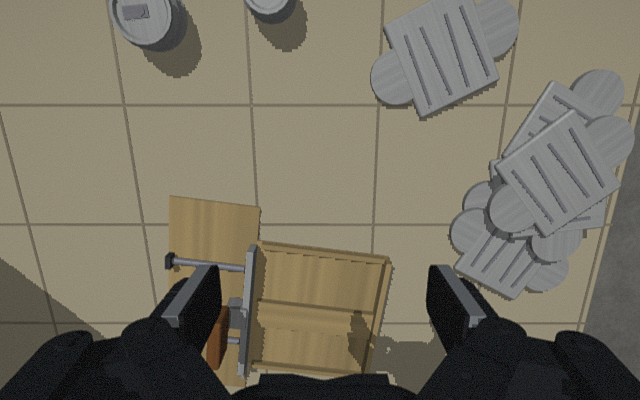

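The wrist view shows the rack at bottom left, with its gate plate at column 248 and the handle half hidden by a finger. Cans show at the top edge, at (145,15) and (270,0). I'll move up and over the rack for a clear view.

Request:
step_arm --commands '[[[-48,-16,-17],0,1],[[-48,-16,-17],0,1],[[-48,-16,-17],0,1],[[-48,-16,-17],0,1],[[0,0,0],0,1],[[0,0,0],0,1]]'

```text
clock: 0.9
eef_pos: [559.1, -196.6, 472.0]
tcp_rot: [-3.137, -0.0, 1.572]
contact_force: [-0.1, -0.2, 0.7]
opening: 1.002
```

```bash
python3 - <<'E'
from h import *
import pickle
m=camera_model("wrist");f=grab_frame("wrist");cv2.imwrite("pics/rack1.png",f);pickle.dump(m,open("pics/rack1.pkl","wb"))
print(sense()["eef_pos"],sense()["tcp_rot"])
E
```

```text
[ 559.21715742 -196.40814776  472.02251767] [-3.13742478e+00 -8.32826755e-05  1.57300095e+00]
```

View pics/rack1.png

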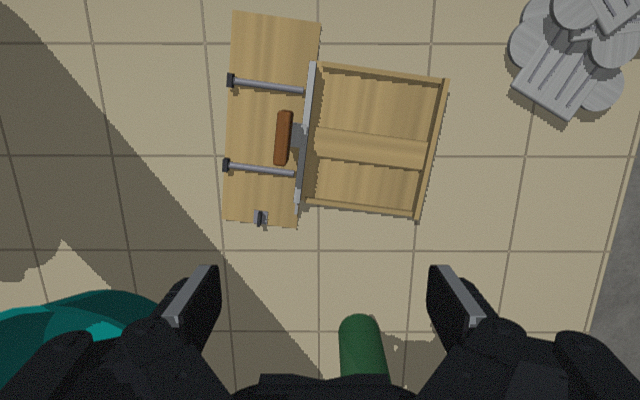

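The wrist view shows the whole rack. Board corners are at (232,10), (321,23), (224,219) and (297,229), and end wall corners at (448,78) and (418,220). The handle is at (284,138) and the fin at (260,218). I'll enlarge it to get exact pixels and compute a first rack frame.

```bash
python3 - <<'E'
from h import *
f=cv2.imread("pics/rack1.png");c=f[0:235,210:460]
cv2.imwrite("pics/rack1c.png",cv2.resize(c,None,fx=2.5,fy=2.5,interpolation=cv2.INTER_CUBIC))
E
```

```text
(no output)
```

View pics/rack1c.png

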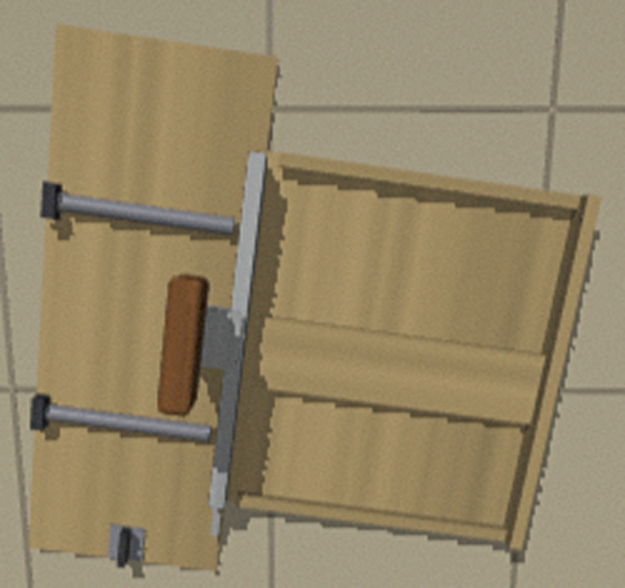

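Request:
step_arm --commands '[[[60,-5,8],0,1],[[60,-5,8],0,1],[[60,-5,8],0,1],[[60,-5,8],0,1],[[60,-5,8],0,1],[[60,-5,8],0,1],[[60,-5,8],0,1],[[50,-5,8],0,1],[[0,0,0],0,1],[[0,0,0],0,1]]'

```text
clock: 2.2
eef_pos: [511.5, 293.1, 401.5]
tcp_rot: [-3.132, 0.001, 1.588]
contact_force: [0.8, 0.0, 0.4]
opening: 1.004
```

```bash
python3 - <<'E'
from h import *
import pickle
m=camera_model("wrist");f=grab_frame("wrist");cv2.imwrite("pics/cans1.png",f);pickle.dump(m,open("pics/cans1.pkl","wb"))
print(sense()["eef_pos"],sense()["tcp_rot"])
E
```

```text
[511.5851064  292.82564468 401.5228243 ] [-3.13181885e+00  1.12203744e-04  1.58675837e+00]
```

View pics/cans1.png

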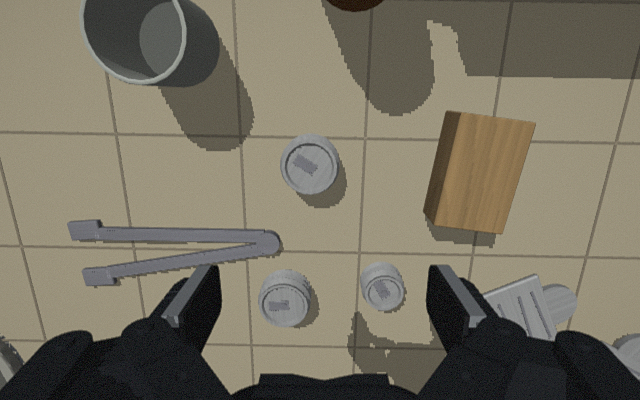

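The cans view shows wide tops at (309,163) and (285,302) and the slim one at (382,289). The tongs tip lies at (275,243), and the block is at (480,172). The rack crop gives the rib ends at (547,354) and (530,424), the left board corners at (57,27) and (32,548), and the fin at (125,545).

```bash
python3 - <<'E'
from h import *
import pickle
np.set_printoptions(precision=1,suppress=True)
m=pickle.load(open("pics/rack1.pkl","rb"))
P=lambda x,y,z: ray(m,(210+x/2.5,y/2.5),z)[0,:2]
w=np.array([P(57,27,3),P(32,548,3),P(547,354,11),P(530,424,11)]);r=np.array([(-176,125),(-176,-125),(70,11),(70,-23)],float)
A,B=r-r.mean(0),w-w.mean(0)
th=np.arctan2((A[:,0]*B[:,1]-A[:,1]*B[:,0]).sum(),(A*B).sum())
R=np.array([[np.cos(th),-np.sin(th)],[np.sin(th),np.cos(th)]]);t=w.mean(0)-R@r.mean(0)
np.savez("rack.npz",R=R,t=t,th=th)
print("yaw",th,"origin",t,"resid\n",r@R.T+t-w)
I=lambda p:(p-t)@R
for n,a in dict(endA=(598,197,22),endB=(517,550,22),boardR1=(277,58,3),boardR2=(217,570,3),gate1=(258,153,29),gate2=(220,505,29),handle=(186,344,82),fin=(125,530,17),fin2=(125,565,17),finm=(124,547,17),pointer=(214,525,10),wall1=(268,158,11)).items(): print(n,I(P(*a)),P(*a))
for n,p in dict(wide=(0,45),w1=(32,45),w2=(-32,45),slim=(0,-51),handle=(-110,0)).items(): print(n,R@p+t)
m2=pickle.load(open("pics/cans1.pkl","rb"));f=cv2.imread("pics/cans1.png")
print("cans",ray(m2,[(309,163),(285,302),(382,289)],34),"tongs",ray(m2,[(280,243),(84,277),(84,222)],8),"block",ray(m2,[(447,111),(535,123),(502,233),(430,215)],45))
E
```

```text
yaw -0.12893781687618167 origin [ 613.5 -178.6] resid
 [[-0.5  0.8]
 [-1.  -0.7]
 [ 0.3 -0.4]
 [ 1.3  0.3]]
endA [73.9 83.7] [ 697.5 -105.1]
endB [ 72.5 -85.7] [ 674.4 -273. ]
boardR1 [-76.5 124.4] [553.6 -45.4]
boardR2 [ -76.9 -123.8] [ 521.4 -291.5]
gate1 [-79.1  81.8] [545.6 -87.4]
gate2 [-78.2 -79.5] [ 525.8 -247.5]
handle [-96.9   2.6] [ 517.7 -163.6]
fin [-125.  -102.8] [ 476.3 -264.5]
fin2 [-123.6 -121.7] [ 475.3 -283.5]
finm [-124.8 -112. ] [ 475.3 -273.6]
pointer [-80.8 -96.6] [ 520.9 -264. ]
wall1 [-75.1  81.7] [549.6 -87.9]
wide [ 619.3 -134. ]
w1 [ 651.  -138.1]
w2 [ 587.6 -129.9]
slim [ 607.  -229.2]
handle [ 504.4 -164.5]
cans [[493.5 303.9  34. ]
 [467.8 149.8  34. ]
 [572.6 168.2  34. ]] tongs [[460.2 208.2   8. ]
 [231.9 160.9   8. ]
 [244.5 228.9   8. ]] block [[616.7 355.   45. ]
 [696.5 345.8  45. ]
 [684.5 239.6  45. ]
 [611.8 257.   45. ]]
```

The rack fit agrees to about 1 mm: yaw -0.129, origin (613.5,-178.6). I'll turn the jaws along rack y while descending over the first wide can.

Request:
step_arm --commands '[[[0,0,15],-0.18,1],[[0,0,15],-0.18,1],[[0,0,15],-0.18,1],[[0,0,15],-0.18,1],[[0,0,15],-0.18,1],[[0,0,15],-0.18,1],[[0,0,15],-0.18,1],[[0,0,10],-0.17,1],[[0,0,0],0,1],[[0,0,0],0,1]]' --force 25

```text
clock: 3.5
eef_pos: [513.2, 282.7, 286.0]
tcp_rot: [-3.141, -0.007, 3.045]
contact_force: [0.6, 0.1, 0.4]
opening: 1.003
```

```bash
cat >> h.py <<'E'
from scipy.spatial.transform import Rotation as Ro
np.set_printoptions(precision=1,suppress=True)
k=np.load("rack.npz");RR,rt,th=k["R"],k["t"],float(k["th"])
def W(x,y,z): return np.r_[RR@(x,y)+rt,z]
def go(target,tipz=173,yawoff=0):
    """shift (tool axes) that brings fingertip point (tipz ahead of the TCP) to target; turn for jaws along rack y"""
    s=sense();Rt=Ro.from_euler("xyz",s["tcp_rot"]).as_matrix()
    tip=s["eef_pos"]+Rt@[0,0,tipz]
    yd=np.arctan2(Rt[1,1],Rt[0,1])-(th+np.pi/2+yawoff); yd=(yd+np.pi/2)%np.pi-np.pi/2
    print("clk %.2f tip"%s["clock"],tip,"tilt",Rt[:2,2]*1000,"turn %.3f"%yd,"F",s["contact_force"],"open %.3f"%s["opening"])
    if target is not None: print("shift",Rt.T@(np.array(target)-tip))
E
python3 - <<'E'
from h import *
m=camera_model("wrist");f=grab_frame("wrist");cv2.imwrite("pics/a2.png",f)
import pickle;pickle.dump(m,open("pics/a2.pkl","wb"))
go((493.5,304,60))
E
```

```text
clk 3.55 tip [512.  282.7 113.1] tilt [-6.7  0. ] turn 0.033 F [-0.3 -1.  -0.2] open 1.002
shift [20.1 19.4 53.2]
```

View pics/a2.png

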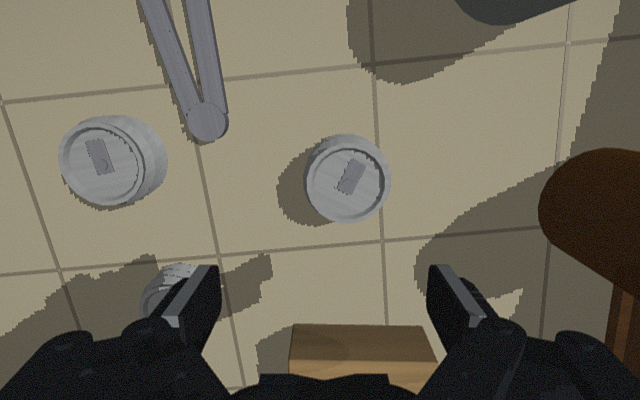

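Seen from lower down, the wide can tops are at about (347,185) and (101,167). The block is beneath the gripper at the bottom of the picture, and the fingers stay well clear of it.

```bash
python3 - <<'E'
from h import *
import pickle
m=pickle.load(open("pics/a2.pkl","rb"))
print(ray(m,[(347,185),(101,167)],34),-m["R"].T@m["t"])
go((*ray(m,[(347,185)],34)[0,:2],14))
E
```

```text
[[493.7 298.9  34. ]
 [466.7 144.3  34. ]] [438.4 289.2 255. ]
clk 3.55 tip [512.  282.7 113.1] tilt [-6.7  0. ] turn 0.033 F [-0.3 -1.  -0.2] open 1.002
shift [19.1 14.4 99.2]
```

Request:
step_arm --commands '[[[10,8,32],0.033,1],[[9,6,32],0,1],[[0,0,22],0,1],[[0,0,10],0,1],[[0,0,0],0,1]]'

```text
clock: 4.18
eef_pos: [497.1, 299.6, 191.6]
tcp_rot: [3.138, -0.001, 2.999]
contact_force: [0.4, -0.1, 0.1]
opening: 0.999
```

```bash
python3 - <<'E'
from h import *
go((493.7,299,17))
E
```

```text
clk 4.17 tip [497.  300.2  18.6] tilt [-0.4  3.6] turn -0.013 F [ 0.4 -0.1  0.1] open 0.999
shift [ 3.1 -1.7  1.6]
```

Well placed. I'll close on the can and lift it.

Request:
step_arm --commands '[[[3,-1,1],-0.01,0.5],[[0,0,0],0,0.5],[[0,0,0],0,0.5],[[0,0,0],0,0.5],[[0,0,0],0,0.5],[[0,0,-20],0,0.5],[[0,0,-40],0,0.5],[[0,0,-40],0,0.5],[[0,0,0],0,0.5]]'

```text
clock: 5.3
eef_pos: [494.5, 298.7, 295.6]
tcp_rot: [3.136, 0.001, 3.008]
contact_force: [-0.4, 0.6, -0.4]
opening: 0.689
```

```bash
python3 - <<'E'
from h import *
go(W(33,45,110))
E
```

```text
clk 5.30 tip [494.9 299.6 122.6] tilt [2. 5.] turn -0.004 F [-0.4  0.6 -0.4] open 0.689
shift [-213.9 -413.2   10.7]
```

Request:
step_arm --commands '[[[-22,-42,1],0,0.5],[[-24,-46,1],0,0.5],[[-24,-46,1],0,0.5],[[-24,-46,1],0,0.5],[[-24,-46,1],0,0.5],[[-24,-46,1],0,0.5],[[-24,-46,1],0,0.5],[[-24,-46,1],0,0.5],[[-18,-38,1],0,0.5],[[0,0,0],0,0.5]]'

```text
clock: 6.55
eef_pos: [649.6, -140.2, 273.7]
tcp_rot: [3.137, -0.008, 3.011]
contact_force: [0.0, 0.5, -0.3]
opening: 0.691
```

```bash
python3 - <<'E'
from h import *
import pickle
go(W(33,45,40))
m=pickle.load(open("pics/rack1.pkl","rb")); print("bottle cap",ray(m,[(360,332)],205))
E
```

```text
clk 6.55 tip [ 648.4 -139.2  100.7] tilt [-7.   5.9] turn -0.002 F [ 0.   0.5 -0.3] open 0.691
shift [-4.   1.1 60.7]
bottle cap [[ 586.6 -300.8  205. ]]
```

Request:
step_arm --commands '[[[-4,1,30],0,0.5],[[0,0,30],0,0.5],[[0,0,4],0,0.5],[[0,0,0],0,0.5]]'

```text
clock: 7.05
eef_pos: [651.8, -137.1, 205.9]
tcp_rot: [3.136, -0.012, 3.011]
contact_force: [0.2, 0.3, 0.7]
opening: 0.688
```

```bash
python3 - <<'E'
from h import *
go(W(33,45,20))
f=grab_frame("wrist");m=camera_model("wrist")
g=grab_frame("scene")[150:330,110:350]
g=cv2.resize(g,None,fx=2.5,fy=2.5,interpolation=cv2.INTER_CUBIC)
cv2.imwrite("pics/p1.png",np.vstack([cv2.resize(f,(600,375))[150:],cv2.copyMakeBorder(g[:,:600],0,0,0,0,0)])[:,:])
ms=camera_model("scene")
print("bottle cap/base scene",ray(ms,[(131,280)],210),ray(ms,[(163,312)],0))
E
```

```text
clk 7.05 tip [ 649.9 -135.8   32.9] tilt [-10.9   7.6] turn -0.002 F [0.2 0.3 0.7] open 0.688
shift [-2.6 -2.3 12.9]
bottle cap/base scene [[ 612.4 -449.9  210. ]] [[ 611.8 -452.7    0. ]]
```

View pics/p1.png

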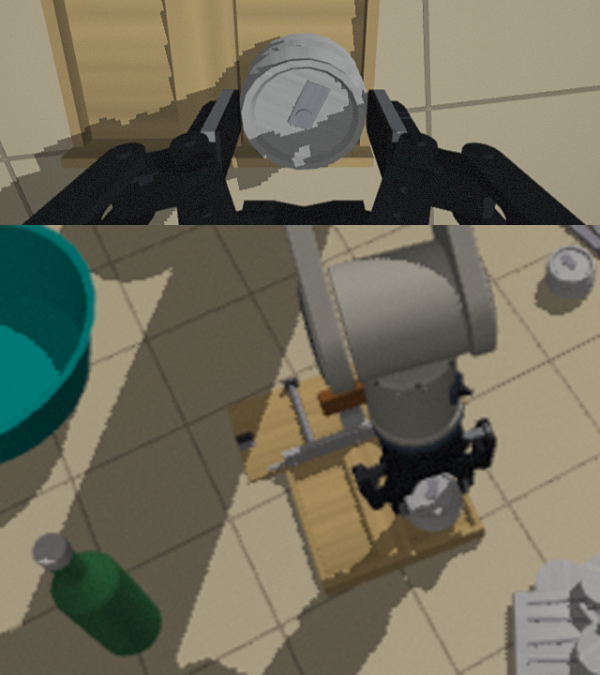

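The can is held upright over the wide row, and the bottle is far off at y -451. I'll lower the can, check the contact, then release.

Request:
step_arm --commands '[[[-3,-2,6],0,0.5],[[0,0,5],0,0.5],[[0,0,0],0,0.5]]'

```text
clock: 7.52
eef_pos: [655.6, -139.7, 197.1]
tcp_rot: [3.136, -0.007, 3.011]
contact_force: [0.6, -0.6, -0.8]
opening: 0.687
```

```bash
python3 - <<'E'
from h import *
go(W(33,45,20))
E
```

```text
clk 7.53 tip [ 654.5 -138.6   24.1] tilt [-6.5  6.6] turn -0.002 F [ 0.6 -0.6 -0.8] open 0.687
shift [ 2.4 -0.   4.1]
```

Request:
step_arm --commands '[[[2,0,4],0,0.5],[[0,0,1],0,0.5],[[0,0,0],0,0.5]]'

```text
clock: 7.9
eef_pos: [654.4, -139.5, 194.4]
tcp_rot: [3.136, -0.004, 3.01]
contact_force: [-0.5, 0.9, 0.6]
opening: 0.685
```

```bash
python3 - <<'E'
from h import *
go(W(33,45,20))
E
```

```text
clk 7.90 tip [ 653.8 -138.5   21.5] tilt [-3.2  6.2] turn -0.002 F [-0.5  0.9  0.6] open 0.685
shift [ 1.8 -0.1  1.5]
```

Request:
step_arm --commands '[[[1,0,2],0,0.5],[[0,0,0],0,0.95],[[0,0,0],0,0.95],[[0,0,0],0,0.95],[[0,0,-30],0,1],[[0,0,-50],0,1],[[30,20,-10],0,1],[[0,0,0],0,1]]'

```text
clock: 8.9
eef_pos: [625.8, -115.9, 284.6]
tcp_rot: [3.135, -0.005, 3.01]
contact_force: [-0.1, -1.1, 0.3]
opening: 0.998
```

```bash
python3 - <<'E'
from h import *
go((467,144,100))
E
```

```text
clk 8.90 tip [ 625.1 -114.7  111.6] tilt [-4.2  6.8] turn -0.003 F [-0.1 -1.1  0.3] open 0.998
shift [190.6 235.6  14. ]
```

Request:
step_arm --commands '[[[29,36,2],0,1],[[33,41,2],0,1],[[33,41,2],0,1],[[33,41,2],0,1],[[33,41,2],0,1],[[29,36,2],0,1],[[0,0,0],0,1],[[0,0,0],0,1]]'

```text
clock: 9.9
eef_pos: [468.3, 148.6, 272.0]
tcp_rot: [3.136, -0.0, 3.009]
contact_force: [-0.1, -0.5, 0.8]
opening: 0.997
```

```bash
python3 - <<'E'
from h import *
import pickle
go((467,144,17))
f=grab_frame("wrist");cv2.imwrite("pics/b2.png",f);m=camera_model("wrist");pickle.dump(m,open("pics/b2.pkl","wb"))
E
```

```text
clk 9.90 tip [468.4 149.6  99.1] tilt [0.4 5.5] turn -0.004 F [-0.1 -0.5  0.8] open 0.997
shift [ 0.6 -6.2 82. ]
```

View pics/b2.png

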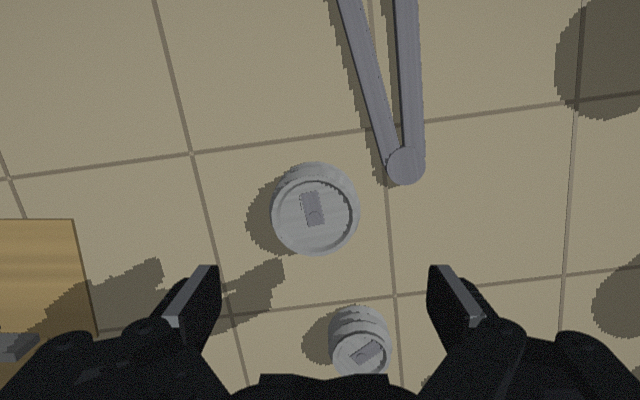

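The wide can top is at (316,213), the slim top at (362,353), and the tongs tip at (405,165).

```bash
python3 - <<'E'
from h import *
import pickle
m=pickle.load(open("pics/b2.pkl","rb"))
p=ray(m,[(316,214),(361,355)],34);print(p,ray(m,[(405,165)],10))
go((*p[0,:2],17))
E
```

```text
[[463.3 145.   34. ]
 [571.8 161.7  34. ]] [[445.5 206.8  10. ]]
clk 9.95 tip [468.4 149.4  99. ] tilt [0.1 5.6] turn -0.005 F [ 1.   0.3 -0.9] open 1.000
shift [ 4.4 -5.5 82. ]
```

Request:
step_arm --commands '[[[3,-3,28],0,1],[[1,-2,30],0,1],[[0,0,18],0,1],[[0,0,6],0,1],[[0,0,1],0,0.5],[[0,0,0],0,0.5],[[0,0,0],0,0.5],[[0,0,0],0,0.5],[[0,0,0],0,0.5]]'

```text
clock: 11.08
eef_pos: [469.5, 140.1, 189.3]
tcp_rot: [3.134, 0.006, 3.0]
contact_force: [-0.3, 0.8, -0.9]
opening: 0.685
```

```bash
python3 - <<'E'
from h import *
go((463.3,145,17))
E
```

```text
clk 11.07 tip [470.8 141.3  16.3] tilt [7.3 7.1] turn -0.013 F [-0.3  0.8 -0.9] open 0.685
shift [ 7.9  2.6 -0.7]
```

The tool drifted 8 mm along the row direction, so the pads hold the can off-centre. I'll regrip before lifting.

Request:
step_arm --commands '[[[0,0,0],0,1],[[0,0,0],0,1],[[8,0,0],0,1],[[0,0,0],0,1],[[0,0,0],0,0.5],[[0,0,0],0,0.5],[[0,0,0],0,0.5],[[0,0,0],0,0.5],[[0,0,-20],0,0.5],[[0,0,-40],0,0.5],[[0,0,-35],0,0.5],[[0,0,0],0,0.5]]'

```text
clock: 12.58
eef_pos: [460.3, 140.7, 286.4]
tcp_rot: [3.134, 0.005, 3.0]
contact_force: [0.8, 0.2, 0.2]
opening: 0.691
```

```bash
python3 - <<'E'
from h import *
go((463.3,145,17))
go(W(-33,45,105))
E
```

```text
clk 12.57 tip [461.3 141.8 113.4] tilt [5.9 6.6] turn -0.012 F [0.8 0.2 0.2] open 0.691
shift [-1.   2.7 96.4]
clk 12.57 tip [461.3 141.8 113.4] tilt [5.9 6.6] turn -0.012 F [0.8 0.2 0.2] open 0.691
shift [-162.2 -251.3    7.3]
```

Request:
step_arm --commands '[[[-27,-39,0],-0.01,0.5],[[-29,-45,0],0,0.5],[[-29,-45,0],0,0.5],[[-29,-45,0],0,0.5],[[-29,-45,0],0,0.5],[[-21,-34,0],0,0.5],[[0,0,0],0,0.5]]'

```text
clock: 13.45
eef_pos: [592.4, -139.8, 277.9]
tcp_rot: [3.134, 0.001, 3.013]
contact_force: [-0.9, 0.3, -0.7]
opening: 0.689
```

```bash
python3 - <<'E'
from h import *
go(W(-33,45,35))
E
```

```text
clk 13.45 tip [ 592.7 -138.4  104.9] tilt [1.6 7.9] turn 0.001 F [-0.9  0.3 -0.7] open 0.689
shift [ 7.2  7.2 70. ]
```

Request:
step_arm --commands '[[[7,7,20],0,0.5],[[0,0,30],0,0.5],[[0,0,15],0,0.5],[[0,0,4],0,0.5],[[0,0,0],0,0.5]]'

```text
clock: 14.08
eef_pos: [584.4, -128.9, 204.2]
tcp_rot: [3.132, -0.004, 3.013]
contact_force: [0.3, -0.4, -0.5]
opening: 0.684
```

```bash
python3 - <<'E'
from h import *
go(W(-33,45,20))
E
```

```text
clk 14.07 tip [ 583.9 -127.3   31.2] tilt [-3.   9.6] turn 0.001 F [ 0.3 -0.4 -0.5] open 0.684
shift [-3.1 -2.3 11.1]
```

Request:
step_arm --commands '[[[-2,-2,5],0,0.5],[[0,0,4],0,0.5],[[0,0,0],0,0.5]]'

```text
clock: 14.45
eef_pos: [587.1, -131.3, 196.3]
tcp_rot: [3.133, -0.001, 3.013]
contact_force: [0.2, 0.5, -0.5]
opening: 0.69
```

```bash
python3 - <<'E'
from h import *
go(W(-33,45,20))
E
```

```text
clk 14.45 tip [ 587.1 -129.8   23.3] tilt [0.  8.9] turn 0.001 F [ 0.2  0.5 -0.5] open 0.690
shift [ 0.5 -0.1  3.3]
```

Centred on the row. I'll lower the last 3–4 mm, release, rise, and set off for the slim can.

Request:
step_arm --commands '[[[0,0,4],0,0.5],[[0,0,1],0,0.5],[[0,0,0],0,0.5],[[0,0,0],0,0.95],[[0,0,0],0,0.95],[[0,0,0],0,0.95],[[0,0,-30],0,1],[[0,0,-50],0,1],[[5,40,-10],0,1],[[7,50,0],0,1],[[7,50,0],0,1],[[7,50,0],0,1],[[7,40,0],0,1],[[0,0,0],0,1]]'

```text
clock: 16.2
eef_pos: [584.7, 106.2, 287.3]
tcp_rot: [3.131, 0.002, 3.01]
contact_force: [-0.6, -0.4, -1.3]
opening: 1.001
```

```bash
python3 - <<'E'
from h import *
go((571.8,161.7,90))
E
```

```text
clk 16.20 tip [585.2 107.9 114.3] tilt [3.2 9.9] turn -0.002 F [-0.6 -0.4 -1.3] open 1.001
shift [20.4 51.3 24.8]
```

Request:
step_arm --commands '[[[10,26,20],0,1],[[10,26,15],0,1],[[0,0,30],0,1],[[0,0,20],0,1],[[0,0,0],0,1]]'

```text
clock: 16.82
eef_pos: [572.4, 159.7, 200.8]
tcp_rot: [3.132, 0.003, 3.01]
contact_force: [-0.0, -0.3, -0.2]
opening: 0.998
```

```bash
python3 - <<'E'
from h import *
go((572.5,161,17))
f=grab_frame("wrist")
m=camera_model("wrist");X=np.array([572.5,161,34.]);c=m["R"]@X+m["t"];u=(c[:2]/c[2]*[m["fx"],m["fy"]]+[m["cx"],m["cy"]]);print(u)
cv2.circle(f,tuple(int(v) for v in u),3,(0,0,255),1);cv2.imwrite("pics/s2.png",f)
E
```

```text
clk 16.82 tip [573.2 161.3  27.8] tilt [4.7 8.8] turn -0.003 F [-0.  -0.3 -0.2] open 0.998
shift [ 0.7 -0.5 10.8]
[324.2 273.7]
```

View pics/s2.png

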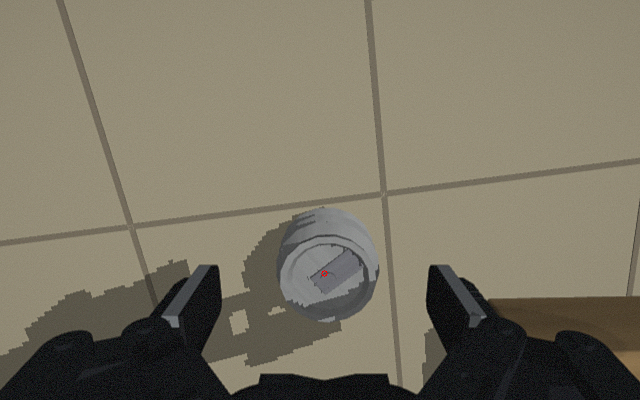

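The slim can's top is centred at (329,279), within 3 mm of the prediction. I'll grip it.

Request:
step_arm --commands '[[[-1,0,8],0,1],[[0,0,3],0,1],[[0,0,0],0,0.4],[[0,0,0],0,0.4],[[0,0,0],0,0.4],[[0,0,0],0,0.4],[[0,0,0],0,0.4],[[0,0,0],0,0.4]]'

```text
clock: 17.88
eef_pos: [575.3, 159.1, 192.9]
tcp_rot: [3.13, 0.009, 3.009]
contact_force: [-0.0, -0.5, 0.0]
opening: 0.548
```

```bash
python3 - <<'E'
from h import *
go((571.5,160,17))
go(W(0,-51,110))
E
```

```text
clk 17.88 tip [577.  160.9  19.9] tilt [10.2 10.2] turn -0.004 F [-0.  -0.5  0. ] open 0.548
shift [ 5.4 -1.7  2.8]
clk 17.88 tip [577.  160.9  19.9] tilt [10.2 10.2] turn -0.004 F [-0.  -0.5  0. ] open 0.548
shift [ -82.1 -381.7  -93.7]
```

Request:
step_arm --commands '[[[0,0,-20],0,0.4],[[0,0,-40],0,0.4],[[-9,-40,-35],0,0.4],[[-10,-48,0],0,0.4],[[-10,-48,0],0,0.4],[[-10,-48,0],0,0.4],[[-10,-48,0],0,0.4],[[-10,-48,0],0,0.4],[[-10,-48,0],0,0.4],[[-9,-30,0],0,0.4],[[0,0,0],0,0.4]]'

```text
clock: 19.25
eef_pos: [606.9, -218.2, 304.0]
tcp_rot: [3.131, 0.024, 3.011]
contact_force: [0.1, 0.7, 0.5]
opening: 0.546
```

```bash
python3 - <<'E'
from h import *
go(W(0,-51,38))
E
```

```text
clk 19.25 tip [ 611.3 -216.9  131.1] tilt [25.2  7.6] turn -0.001 F [0.1 0.7 0.5] open 0.546
shift [  4.9 -13.8  92.9]
```

Request:
step_arm --commands '[[[3,-13,30],0,0.4],[[0,-1,30],0,0.4],[[0,0,25],0,0.4],[[0,0,0],0,0.4],[[0,0,0],0,0.4]]'

```text
clock: 19.88
eef_pos: [605.1, -228.1, 223.0]
tcp_rot: [3.131, 0.029, 3.012]
contact_force: [-0.3, -0.1, 0.2]
opening: 0.55
```

```bash
python3 - <<'E'
from h import *
go(W(0,-51,23))
E
```

```text
clk 19.88 tip [ 610.2 -226.8   50.1] tilt [29.7  7.2] turn -0.000 F [-0.3 -0.1  0.2] open 0.550
shift [ 3.7 -3.1 26.9]
```

Request:
step_arm --commands '[[[3,-3,14],0,0.4],[[0,0,7],0,0.4],[[0,0,0],0,0.4],[[0,0,0],0,0.4]]'

```text
clock: 20.38
eef_pos: [602.9, -230.5, 203.0]
tcp_rot: [3.131, 0.032, 3.013]
contact_force: [-0.1, 0.7, 0.7]
opening: 0.55
```

```bash
python3 - <<'E'
from h import *
go(W(0,-51,23))
E
```

```text
clk 20.38 tip [ 608.5 -229.4   30.1] tilt [32.7  6.1] turn 0.000 F [-0.1  0.7  0.7] open 0.550
shift [ 1.8 -0.1  7.1]
```

Request:
step_arm --commands '[[[1,0,5],0,0.4],[[0,0,3],0,0.4],[[0,0,1],0,0.4],[[0,0,0],0,0.4]]'

```text
clock: 20.88
eef_pos: [602.6, -230.5, 195.8]
tcp_rot: [3.131, 0.033, 3.012]
contact_force: [-1.4, 0.0, 0.6]
opening: 0.546
```

```bash
python3 - <<'E'
from h import *
go(W(0,-51,23))
E
```

```text
clk 20.88 tip [ 608.5 -229.5   22.9] tilt [33.9  5.8] turn 0.000 F [-1.4  0.   0.6] open 0.546
shift [ 1.5  0.  -0.2]
```

Request:
step_arm --commands '[[[0,0,0],0,0.95],[[0,0,0],0,0.95],[[0,0,0],0,0.95],[[0,0,0],0,0.95],[[0,0,-30],0,1],[[0,0,-50],0,1],[[10,10,-50],0,1],[[20,10,-50],0,1],[[20,10,-40],0,1],[[0,0,0],0,1],[[0,0,0],0,1]]'

```text
clock: 22.25
eef_pos: [548.2, -194.7, 419.1]
tcp_rot: [3.131, 0.031, 3.012]
contact_force: [-0.2, -0.0, 0.8]
opening: 1.0
```

```bash
python3 - <<'E'
from h import *
import pickle
go(W(-97,0,60));print(sense()["qpos"])
m=camera_model("wrist");f=grab_frame("wrist")
pickle.dump(m,open("pics/chk.pkl","wb"))
cv2.imwrite("pics/chk.png",cv2.resize(f,(800,500)))
E
```

```text
clk 22.25 tip [ 553.8 -193.6  246.2] tilt [32.5  6.5] turn -0.000 F [-0.2 -0.   0.8] open 1.000
shift [ 45.5  20.5 185.1]
[-0.3  0.3  1.7  0.   1.1 -1.8]
```

View pics/chk.png

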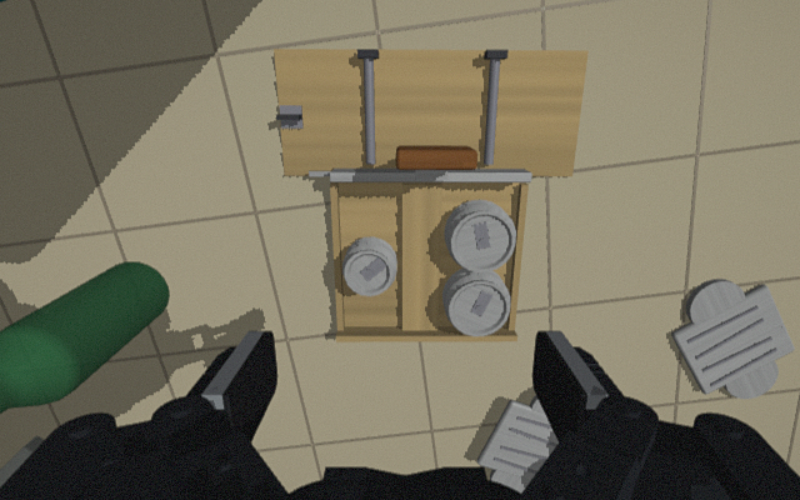

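All three cans stand in their rows: wide tops at (480,237) and (477,305), slim top at (370,272). The handle is at (437,157), the pointer at (319,175) and the fin at (290,115). I'll check these in rack coordinates.

```bash
python3 - <<'E'
from h import *
import pickle
m=pickle.load(open("pics/chk.pkl","rb"))
def q(u,v,z): return (ray(m,(u*.8,v*.8),z)[0,:2]-rt)@RR
for n,a in dict(wide1=(481,236,37),wide2=(477,303,37),slim=(370,272,37),point=(317,174,10),finTop=(290,117,17),handle=(437,152,82),handleL=(397,152,82),handleR=(476,154,82),row_end=(427,336,22),boardL=(275,50,3),boardR=(587,52,3)).items(): print(n,q(*a))
f=cv2.resize(cv2.imread("pics/chk.png")[90:200,260:600],None,fx=2.3,fy=2.3,interpolation=cv2.INTER_CUBIC);cv2.imwrite("pics/chkc.png",f)
E
```

```text
wide1 [-32.7  42.3]
wide2 [28.1 42.2]
slim [ -1.4 -50.1]
point [-80.  -94.6]
finTop [-126.3 -111.8]
handle [-105.4    0.6]
handleL [-105.5  -26.4]
handleR [-104.    27.1]
row_end [68.6  0.1]
boardL [-176.5 -122.7]
boardR [-175.1  125. ]
```

View pics/chkc.png

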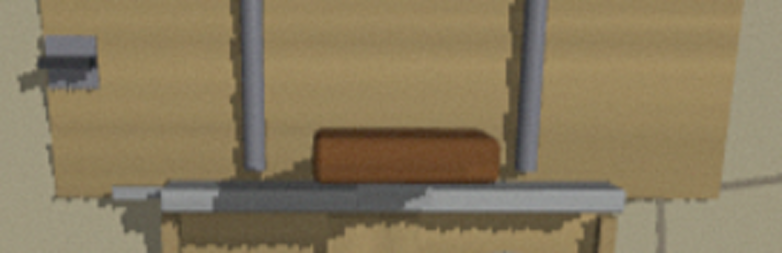

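The cans check out: y is 42.3 and 42.2 for the wide ones (centre line 45) and -50.1 for the slim one (centre line -51). Pointer to fin is about 45 mm. I'll turn the jaws along rack x for the handle.

Request:
step_arm --commands '[[[0,0,0],0.175,0.8],[[0,0,0],0.175,0.8],[[0,0,0],0.175,0.8],[[0,0,0],0.175,0.8],[[0,0,0],0.175,0.8],[[0,0,0],0.175,0.8],[[0,0,0],0.175,0.8],[[0,0,0],0.175,0.8],[[0,0,0],0.175,0.8],[[0,0,0],0,0.8]]'

```text
clock: 23.55
eef_pos: [550.1, -196.9, 400.6]
tcp_rot: [3.137, -0.016, 1.386]
contact_force: [-0.9, -0.1, 0.7]
opening: 0.798
```

```bash
python3 - <<'E'
from h import *
import pickle
m=pickle.load(open("pics/chk.pkl","rb"));m1=pickle.load(open("pics/rack1.pkl","rb"))
g=lambda m,u,v,z:(ray(m,(u,v),z)[0,:2]-rt)@RR
print("chk back top, front low",g(m,437*.8,169.6*.8,82),g(m,437*.8,145.7*.8,48))
print("rack1 front top, back low",g(m1,210+163/2.5,344/2.5,82),g(m1,210+205/2.5,344/2.5,48))
go(W(-99,0,110),yawoff=-np.pi/2)
E
```

```text
chk back top, front low [-93.6   0.9] [-106.5    3.4]
rack1 front top, back low [-106.1    1.4] [-92.   -0.7]
clk 23.55 tip [ 551.4 -194.2  227.6] tilt [ 7.8 15.3] turn -0.056 F [-0.9 -0.1  0.7] open 0.798
shift [ 19.3 -41.2 117.7]
```

Request:
step_arm --commands '[[[10,-20,40],-0.056,0.8],[[9,-21,40],0,0.8],[[0,0,37],0,0.8],[[0,0,0],0,0.8]]'

```text
clock: 24.05
eef_pos: [512.7, -169.8, 278.0]
tcp_rot: [3.138, -0.017, 1.461]
contact_force: [0.3, -0.0, 1.3]
opening: 0.799
```

```bash
python3 - <<'E'
from h import *
go(W(-99.5,0,64),yawoff=-np.pi/2)
E
```

```text
clk 24.05 tip [ 513.6 -167.1  105.1] tilt [ 5.  16.1] turn 0.019 F [ 0.3 -0.   1.3] open 0.799
shift [ 0.7  1.  41.1]
```

Request:
step_arm --commands '[[[0,1,25],0.019,0.8],[[0,0,15],0,0.8],[[0,0,0],0,0.8]]'

```text
clock: 24.42
eef_pos: [516.1, -170.3, 239.5]
tcp_rot: [3.136, -0.016, 1.448]
contact_force: [0.3, -0.3, -0.0]
opening: 0.796
```

```bash
python3 - <<'E'
from h import *
go(W(-99.5,0,64),yawoff=-np.pi/2)
E
```

```text
clk 24.43 tip [ 517.4 -167.7   66.5] tilt [ 7.7 15.1] turn 0.006 F [ 0.3 -0.3 -0. ] open 0.796
shift [ 1.5 -2.8  2.5]
```

Request:
step_arm --commands '[[[1,-3,2],0,0.5],[[0,0,0],0,0.3],[[0,0,0],0,0],[[0,0,0],0,0],[[0,0,0],0,0],[[0,0,0],0,0],[[0,0,0],0,0],[[0,0,0],0,0]]' --force 60

```text
clock: 25.42
eef_pos: [513.0, -169.2, 240.0]
tcp_rot: [3.135, -0.016, 1.449]
contact_force: [-1.4, 0.4, -0.8]
opening: 0.145
```

```bash
python3 - <<'E'
from h import *
go(W(-99.5-45,0,64),yawoff=-np.pi/2)
E
```

```text
clk 25.43 tip [ 514.4 -166.6   67.1] tilt [ 8.2 14.8] turn 0.007 F [-1.4  0.4 -0.8] open 0.145
shift [  1.1 -44.7   2.8]
```

The fingers grip the handle. I'll pull it about 45 mm in gentle rows.

Request:
step_arm --commands '[[[0,-7,0],0,0],[[0,-9,0],0,0],[[0,-9,0],0,0],[[0,-9,0],0,0],[[0,-8,0],0,0],[[0,0,0],0,0]]'

```text
clock: 26.18
eef_pos: [475.2, -164.0, 240.0]
tcp_rot: [3.117, -0.015, 1.448]
contact_force: [7.3, -0.3, -11.6]
opening: 0.147
```

```bash
python3 - <<'E'
from h import *
go(W(-99.5-45,0,64),yawoff=-np.pi/2)
E
```

```text
clk 26.18 tip [ 479.9 -162.    67.1] tilt [26.7 11.7] turn 0.005 F [  7.3  -0.3 -11.6] open 0.147
shift [ 0.7 -9.9  2.9]
```

Request:
step_arm --commands '[[[0,-6,0],0,0],[[0,-5,0],0,0],[[0,0,0],0,0],[[0,0,0],0,0]]'

```text
clock: 26.68
eef_pos: [467.6, -162.9, 240.0]
tcp_rot: [3.104, -0.014, 1.448]
contact_force: [7.6, 0.1, -10.2]
opening: 0.144
```

```bash
python3 - <<'E'
from h import *
import pickle
go(W(-99.5-45,0,64),yawoff=-np.pi/2)
a=grab_frame("scene")[190:300,190:310]; b=grab_frame("wrist")
a=cv2.resize(a,None,fx=5,fy=5,interpolation=cv2.INTER_CUBIC)[:,:600]
s=grab_frame("side")[150:220,270:380];s=cv2.resize(s,None,fx=2.7,fy=2.7,interpolation=cv2.INTER_CUBIC)
im=np.zeros((600,800,3),np.uint8);im[:550,:600]=a
b2=cv2.resize(b,(200,125));im[:125,600:]=b2
im[200:200+s.shape[0],600:]=s[:,:200]
cv2.imwrite("pics/fin.png",im);cv2.imwrite("pics/finw.png",b)
E
```

```text
clk 26.68 tip [ 474.4 -161.3   67.1] tilt [39.   9.1] turn 0.005 F [  7.6   0.1 -10.2] open 0.144
shift [ 0.7 -4.4  3. ]
```

The picture limit is used up, so I'll go on numerically: a last pull of 4 mm, then measure how far the plate moved from its brightness profile along rack x.

Request:
step_arm --commands '[[[0,-5,0],0,0],[[0,-1,0],0,0],[[0,0,0],0,0],[[0,0,0],0,0]]'

```text
clock: 27.32
eef_pos: [465.1, -162.4, 239.9]
tcp_rot: [3.093, -0.013, 1.448]
contact_force: [8.1, -0.7, -9.5]
opening: 0.149
```

```bash
cat > gm.py <<'E'
from h import *
import pickle
def prof(f,m,z,ys,xs):
    X,Y=np.meshgrid(xs,ys);P=np.stack([X.ravel(),Y.ravel()],1)@RR.T+rt
    C=np.c_[P,np.full(len(P),z)]@m["R"].T+m["t"]
    u=(C[:,0]/C[:,2]*m["fx"]+m["cx"]).reshape(X.shape).astype(np.float32);v=(C[:,1]/C[:,2]*m["fy"]+m["cy"]).reshape(X.shape).astype(np.float32)
    return cv2.remap(f,u,v,cv2.INTER_LINEAR)
go(W(-99.5-45,0,64),yawoff=-np.pi/2)
xs=np.arange(-150,-60,2.);ms=camera_model("scene")
sat=lambda p:(p.max(2).astype(int)-p.min(2)).mean(0)
m=camera_model("wrist");fs=grab_frame("scene");fw=grab_frame("wrist")
np.set_printoptions(linewidth=250,precision=0,suppress=True)
print(xs)
f0=cv2.imread("pics/scene0.png")
for n,f,mm,ys in (("scene0 -y",f0,ms,range(-78,-55,4)),("scene -y",fs,ms,range(-78,-55,4)),("scene +y",fs,ms,range(56,79,4)),("wrist +y",fw,m,range(50,79,4)),("rack1 +y",cv2.imread("pics/rack1.png"),pickle.load(open("pics/rack1.pkl","rb")),range(50,79,4))):
    p=prof(f,mm,29,np.array(ys,float),xs);print(n,"\nsat",sat(p),"\nval",p.max(2).mean(0))
# pointer (z 10, y -97) and fin (z 15, y -113)
print("pointer",prof(fs,ms,10,np.arange(-101,-92,2.),xs).max(2).mean(0),sat(prof(fs,ms,10,np.arange(-101,-92,2.),xs)))
print("fin",prof(fs,ms,15,np.arange(-119,-106,2.),xs).max(2).mean(0))
E
python3 gm.py
```

```text
clk 27.32 tip [ 473.7 -161.2   67.1] tilt [49.8  6.8] turn 0.005 F [ 8.1 -0.7 -9.5] open 0.149
shift [ 0.7 -3.7  2.9]
[-150. -148. -146. -144. -142. -140. -138. -136. -134. -132. -130. -128. -126. -124. -122. -120. -118. -116. -114. -112. -110. -108. -106. -104. -102. -100.  -98.  -96.  -94.  -92.  -90.  -88.  -86.  -84.  -82.  -80.  -78.  -76.  -74.  -72.  -70.
  -68.  -66.  -64.  -62.]
scene0 -y 
sat [64. 69. 71. 73. 73. 73. 73. 72. 69. 69. 69. 70. 70. 70. 71. 69. 68. 68. 70. 70. 71. 72. 72. 71. 70. 69. 68. 68. 69. 68. 67. 65. 54. 30. 11.  4.  2.  2.  2.  2.  2.  2.  7. 21. 34.] 
val [144. 154. 159. 162. 164. 164. 163. 159. 154. 154. 154. 156. 158. 158. 156. 154. 150. 151. 155. 157. 160. 162. 161. 158. 155. 154. 152. 152. 154. 152. 149. 147. 142. 138. 132. 127. 115.  92.  77.  71.  70.  70.  74.  81.  87.]
scene -y 
sat [63. 67. 69. 71. 71. 71. 71. 69. 66. 67. 67. 63. 44. 21.  7.  2.  1.  1.  2.  1.  2.  2.  8. 21. 33. 39. 40. 40. 40. 39. 38. 39. 42. 42. 40. 38. 38. 37. 38. 37. 37. 38. 42. 46. 51.] 
val [140. 150. 155. 157. 158. 158. 158. 154. 149. 149. 149. 144. 126. 106.  90.  82
[... 1379 characters left out ...]
. 160. 161.  93. 104. 110. 114. 116. 116. 142. 148.]
pointer [157. 155. 153. 151. 151. 149. 134. 112.  96.  88.  85.  85.  87.  99. 102.  93.  88.  87.  87.  97. 111. 113. 105.  93.  87.  84.  84.  85.  86.  85.  84.  83.  82.  80.  81.  82.  81.  78.  77.  83.  89.  91.  91.  92.  92.] [71. 71. 69. 68. 68. 67. 59. 51. 43. 40. 38. 37. 27. 12.  7. 13. 26. 35. 38. 44. 50. 52. 48. 42. 40. 38. 38. 38. 39. 39. 39. 38. 38. 37. 37. 37. 37. 36. 32. 25. 22. 22. 21. 21. 22.]
fin [158. 156. 156. 154. 152. 151. 151. 148. 130. 100.  71.  48.  34.  28.  27.  36.  53.  62.  65.  71.  88. 103. 101.  94.  89.  86.  84.  83.  84.  85.  85.  84.  83.  82.  81.  82.  81.  81.  79.  77.  80.  87.  91.  92.  92.]
```

Plate travel is about 41 mm by the scene profile, the wrist profile and the spring force (8.1 N). The pointer is near rack x -121.7 and the fin near -125, so about 3.5 mm more is needed.

Request:
step_arm --commands '[[[0,-8,0],0,0],[[0,0,0],0,0],[[0,0,0],0,0]]'

```text
clock: 27.8
eef_pos: [459.8, -161.6, 239.8]
tcp_rot: [3.084, -0.012, 1.448]
contact_force: [8.4, -1.1, -10.4]
opening: 0.144
```

```bash
python3 gm.py | grep -v -A2 -e "scene0" | grep -e clk -e shift -A2 -e "scene -y" -e pointer -e fin
```

```text
clk 27.80 tip [ 469.9 -160.7   67.1] tilt [58.3  5. ] turn 0.005 F [  8.4  -1.1 -10.4] open 0.144
shift [0.7 0.1 3.2]
[-150. -148. -146. -144. -142. -140. -138. -136. -134. -132. -130. -128. -126. -124. -122. -120. -118. -116. -114. -112. -110. -108. -106. -104. -102. -100.  -98.  -96.  -94.  -92.  -90.  -88.  -86.  -84.  -82.  -80.  -78.  -76.  -74.  -72.  -70.
  -68.  -66.  -64.  -62.]
--
scene -y 
sat [62. 67. 69. 71. 71. 71. 71. 70. 67. 63. 45. 21.  7.  2.  2.  2.  2.  2.  2.  3.  7. 20. 33. 38. 40. 40. 40. 39. 39. 40. 41. 40. 41. 40. 39. 38. 38. 37. 37. 38. 42. 46. 48. 51. 54.] 
val [139. 149. 155. 157. 158. 158. 158. 154. 149. 143. 127. 104.  88.  82.  76.  71.  69.  68.  68.  70.  73.  80.  86.  88.  88.  88.  87.  87.  86.  88.  90.  88.  90.  89.  86.  84.  82.  81.  81.  84.  94. 101. 104. 113. 120.]
--
pointer [158. 156. 153. 151. 141. 120. 101.  91.  87.  86.  90. 106. 109.  96.  89.  88.  89.  94. 110. 113. 104.  94.  89.  87.  85.  82.  82.  84.  84.  84.  83.  82.  82.  81.  81.  82.  81.  79.  77.  83.  88.  91.  92.  93.  93.] [70. 69. 69. 68. 64. 54. 46. 41. 40. 38. 28. 13.  8. 13. 26. 37. 40. 42. 50. 51. 47. 42. 40. 39. 39. 38. 38. 38. 38. 38. 38. 37. 37. 36. 36. 37. 38. 36. 32. 26. 22. 22. 22. 21. 21.]
fin [158. 157. 155. 154. 151. 137. 112.  96.  88.  81.  66.  46.  31.  26.  26.  37.  54.  65.  70.  76.  87.  90.  90.  88.  87.  85.  84.  83.  83.  84.  85.  84.  83.  82.  81.  81.  82.  81.  79.  77.  80.  87.  90.  91.  91.]
```

The pointer is now near rack x -126 and the fin near -125.5. I'll hold for over 1 s, then check for creep and check the cans.

Request:
step_arm --commands '[[[0,0,0],0,0],[[0,0,0],0,0],[[0,0,0],0,0],[[0,0,0],0,0],[[0,0,0],0,0],[[0,0,0],0,0],[[0,0,0],0,0],[[0,0,0],0,0],[[0,0,0],0,0],[[0,0,0],0,0]]'

```text
clock: 29.15
eef_pos: [466.8, -162.2, 239.9]
tcp_rot: [3.063, -0.01, 1.449]
contact_force: [7.1, -0.4, -9.1]
opening: 0.144
```

```bash
python3 gm.py | grep -e clk -e shift -A2 -e pointer ; python3 - <<'E'
from gm import prof
from h import *
f=grab_frame("scene");m=camera_model("scene")
xs=np.arange(-70,71,1.);ys=np.arange(-85,86,1.)
p=prof(f,m,37,ys,xs).astype(int);mask=((p.max(2)-p.min(2)<22)&(p.max(2)>95)).astype(np.uint8)
n,_,st,c=cv2.connectedComponentsWithStats(cv2.morphologyEx(mask,cv2.MORPH_OPEN,np.ones((5,5))))
print("CANS",[(st[i].tolist(),(c[i]+[-70,-85]).round().tolist()) for i in range(1,n) if st[i,4]>150])
E
```

```text
clk 29.15 tip [ 480.5 -162.1   67.4] tilt [79.2  0.1] turn 0.006 F [ 7.1 -0.4 -9.1] open 0.144
shift [  0.8 -10.7   2.6]
[-150. -148. -146. -144. -142. -140. -138. -136. -134. -132. -130. -128. -126. -124. -122. -120. -118. -116. -114. -112. -110. -108. -106. -104. -102. -100.  -98.  -96.  -94.  -92.  -90.  -88.  -86.  -84.  -82.  -80.  -78.  -76.  -74.  -72.  -70.
  -68.  -66.  -64.  -62.]
--
pointer [157. 155. 153. 151. 151. 152. 154. 153. 140. 114.  95.  86.  86.  88.  89.  95. 112. 112.  96.  87.  85.  87.  92.  99.  92.  86.  84.  84.  85.  85.  84.  83.  81.  81.  81.  82.  80.  78.  77.  84.  90.  92.  92.  92.  91.] [71. 69. 68. 68. 68. 69. 70. 69. 63. 52. 44. 40. 40. 40. 39. 30. 16.  8.  9. 21. 33. 38. 42. 46. 43. 39. 38. 38. 39. 39. 38. 38. 37. 36. 36. 37. 37. 35. 30. 25. 23. 22. 22. 21. 21.]
fin [158. 157. 156. 154. 152. 151. 151. 153. 152. 135.  98.  61.  37.  27.  26.  36.  54.  64.  67.  70.  77.  85.  92.  99. 101.  95.  88.  84.  84.  85.  85.  84.  84.  83.  82.  81.  81.  82.  79.  77.  80.  87.  91.  92.  93.]
clk 29.25 tip [ 480.6 -162.2   67.5] tilt [79.4  0.1] t
[... 2559 characters left out ...]
9.  90.  96. 113. 115.  99.  88.  86.  88.  92. 100.  93.  85.  83.  84.  85.  85.  84.  83.  82.  81.  82.  81.  81.  79.  78.  83.  89.  93.  92.  91.  92.] [70. 69. 68. 69. 69. 69. 69. 69. 64. 52. 43. 40. 41. 41. 40. 33. 17.  8.  8. 19. 33. 39. 42. 45. 42. 39. 38. 38. 39. 39. 39. 38. 37. 36. 36. 36. 37. 36. 32. 26. 23. 22. 22. 22. 22.]
fin [159. 158. 156. 155. 153. 151. 151. 153. 152. 136.  99.  62.  38.  29.  27.  36.  53.  63.  66.  70.  78.  84.  92.  99. 101.  95.  88.  84.  84.  85.  85.  84.  83.  82.  81.  80.  81.  81.  80.  78.  80.  87.  91.  92.  92.]
CANS [([51, 12, 47, 45, 1559], [3.0, -50.0]), ([17, 102, 60, 57, 2476], [-24.0, 46.0]), ([76, 102, 62, 56, 2553], [36.0, 45.0])]
```

Zero rows let the spring creep the hold back by about 1.1–1.3 mm per row, because each row re-targets the measured pose. I'll pull back to the mark and hold with -1.3 mm per row to balance it.

Request:
step_arm --commands '[[[0,-7,0],0,0],[[0,-6.3,0],0,0],[[0,-1.3,0],0,0],[[0,-1.3,0],0,0]]'

```text
clock: 29.9
eef_pos: [454.9, -160.5, 239.8]
tcp_rot: [3.05, -0.009, 1.448]
contact_force: [8.9, -1.2, -11.2]
opening: 0.142
```

```bash
python3 gm.py | grep -e clk -e "^shift" -e "^pointer"
```

```text
clk 29.90 tip [ 470.8 -160.9   67.5] tilt [91.9 -2.4] turn 0.006 F [  8.9  -1.2 -11.2] open 0.142
shift [ 0.7 -1.   3.4]
pointer [157. 154. 138. 110.  95.  88.  89.  88.  86.  86.  94. 113. 115.  99.  90.  89.  94. 108. 119. 110.  97.  90.  88.  87.  84.  83.  83.  84.  84.  84.  84.  83.  82.  81.  82.  82.  81.  79.  78.  84.  90.  92.  92.  92.  92.] [70. 69. 63. 50. 43. 41. 40. 41. 41. 38. 30. 16.  7.  8. 20. 33. 40. 48. 54. 50. 45. 41. 40. 39. 39. 38. 38. 39. 39. 39. 38. 38. 37. 37. 37. 37. 36. 36. 32. 26. 23. 22. 22. 22. 22.]
```

The pointer is at -125.2, level with the fin. I'll hold it there with the balancing bias.

Request:
step_arm --commands '[[[0,-1.3,0],0,0],[[0,-1.3,0],0,0],[[0,-1.3,0],0,0],[[0,-1.3,0],0,0],[[0,-1.3,0],0,0]]'

```text
clock: 30.62
eef_pos: [452.6, -160.0, 239.6]
tcp_rot: [3.038, -0.008, 1.448]
contact_force: [8.5, 0.6, -9.1]
opening: 0.146
```

```bash
python3 gm.py | grep -e clk -e "^shift" -e "^pointer"
```

```text
clk 30.62 tip [ 470.5 -160.8   67.5] tilt [103.8  -5. ] turn 0.006 F [ 8.5  0.6 -9.1] open 0.146
shift [ 0.7 -0.8  3.4]
pointer [157. 151. 127. 102.  92.  88.  88.  87.  87.  89.  98. 109. 104.  94.  89.  88.  89.  88.  87.  87.  87.  88.  88.  86.  85.  83.  82.  84.  86.  85.  84.  83.  82.  82.  81.  81.  81.  78.  77.  83.  89.  92.  93.  93.  92.] [71. 68. 57. 46. 41. 40. 40. 40. 39. 37. 28. 16.  9. 12. 24. 35. 39. 39. 39. 40. 40. 40. 40. 39. 39. 38. 37. 38. 38. 38. 38. 37. 37. 37. 37. 37. 37. 36. 32. 27. 23. 22. 22. 22. 22.]
```

Steady at the mark: the tip moved 0.3 mm in five rows. I'll hold five more rows so the full second is covered.

Request:
step_arm --commands '[[[0,-1.3,0],0,0],[[0,-1.3,0],0,0],[[0,-1.3,0],0,0],[[0,-1.3,0],0,0],[[0,-1.3,0],0,0]]'

```text
clock: 31.35
eef_pos: [450.1, -159.5, 239.4]
tcp_rot: [3.026, -0.007, 1.448]
contact_force: [9.2, -0.2, -8.8]
opening: 0.144
```

```bash
python3 gm.py | grep -e clk -e "^shift" -e "^pointer" | cut -c1-400; python3 - <<'E'
from h import *
go(W(-144.5,0,64),yawoff=-np.pi/2);print(sense()["qvel"]*1000);grab_frame("scene");go(None)
sign_off()
E
```

```text
clk 31.35 tip [ 470.  -160.8   67.5] tilt [114.9  -7.5] turn 0.006 F [ 9.2 -0.2 -8.8] open 0.144
shift [ 0.7 -0.3  3.5]
pointer [152. 130. 105.  91.  88.  88.  89.  89.  88.  90. 103. 110.  98.  90.  90.  91.  99. 101.  93.  90.  88.  89.  88.  86.  84.  83.  83.  83.  84.  85.  84.  83.  82.  81.  81.  82.  81.  78.  77.  83.  89.  92.  93.  92.  93.] [67. 58. 48. 42. 40. 40. 41. 40. 39. 36. 25. 11.  9. 16. 30. 38. 44. 46. 42. 40. 40. 40. 40. 40. 38. 38. 37. 37. 38. 39. 38. 37. 36. 37. 37. 37. 36. 34. 31. 26. 22. 
clk 31.45 tip [ 470.  -160.8   67.5] tilt [114.9  -7.5] turn 0.006 F [ 9.3  0.  -9.1] open 0.148
shift [ 0.7 -0.2  3.5]
[ 0.   2.5 -3.1  0.4  3.8  0.8]
clk 31.50 tip [ 469.9 -160.8   67.5] tilt [114.8  -7.4] turn -1.565 F [ 7.4  0.2 -9.4] open 0.144
the job is handed in; nothing more can be done
```

The three cans are in their rows and the gate is held at the mark, with the job handed in at 31.5 s. No verdict came back.

- **Cans:** The two wide cans stand in the wide row and the slim one in the narrow row. In rack coordinates the wrist view put the wide cans at about (-33, 42) and (28, 42) mm and the slim at (-1, -50) mm. A later, coarser scene check put them at (-24, 46), (36, 45) and (3, -50). The two views differ by 4–9 mm, but every value is inside the limits.
- **Gate:** The fingers grip the handle at 60 N, with the gate pulled about 45 mm. My last reading put the pointer at rack x of about -126 mm and the fin at -125 to -126 mm. The pull force was about 8–9 N, and the arm barely moved over the last two readings.

- **Hold crept back once:** On my first hold the arm gave way to the spring by about 11 mm. I pulled the gate back to the mark and held it with a small bias for over a second.
- **Gripper tilt:** The gripper tilted to about 0.11 rad under the load, but the grip did not slip.
- **Final check by numbers only:** The 12-picture limit was used up before the pull, so I checked the mark and the final can positions by measurement, not by looking. I did not re-measure the bystanders at the end, but the arm never felt a contact near them.

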